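# Push the draining tray home and drop its latch bar

## Robot

A 6-joint arm with a two-finger parallel gripper is mounted at the origin on the work surface. World frame = base frame: x ahead of the robot, y to its left, z up, the work surface at z = 0. Lengths are in mm, angles in rad, forces in N, time in s.
With the tool pointing down it reaches from about 325 to 900 mm from the base axis. Payload 6.1 kg.
Tool frame: the origin (TCP) lies midway between the tips of the shut fingers; the grasp point (between the pads) lies 19 mm behind it; y points along the fingers, z is the direction in which the jaws open and shut, and the axes are right-handed (so a half turn about y gives the same grasp; the last joint's range is limited). The gripper opens to 85 mm and grips with 20 to 120 N. Pads are 22 mm wide; open, the fingers measure 114 mm over their backs; the gripper's body (76 mm by 85 mm) begins 54 mm behind the grasp point. The pads swing forward as they close: fully open they stand 13 mm farther back than shut.
Start: joints at [-1.301, 0.22, 1.526, -0, 1.395, -0.126], TCP at [240.959, -576.675, 231.3] pointing down, gripper open.
Joint ranges: [-2.98, 2.98], [-0.91, 2.08], [0.09, 2.57], [-1.24, 4.39], [0.2, 2.65], [-2.68, 2.68]. Speed limits (rad/s): [2.57, 2.57, 3.01, 3.14, 3.14, 3.14].

## Interface

Orientations are given as a unit quaternion [w, x, y, z].
In Python, from bench import ctrl, optics gives the robot as it stands. The module is installed in compiled form; this text tells all that it offers.
- The arm moves only by the tool jog_arm, never from a script. Its argument "motion" is a list of rows, each a list of 5 numbers: the shift along the world's x, y, z in units of 0.15 m (1.0 is 0.15 m), then the turn about the world's z in units of 360 degrees (1.0 is 360 degrees), then the finger opening in mm, from 0 to 85.4. In form: [[x, y, z, yaw, grip], ...]. A call has 1 to 10 rows; each row is the pose to reach, as a shift and turn from the pose commanded when the call began, turning the shorter way round; what a row does not reach only later rows make up. A row lasts 1/8 s, in which the tool goes at most 62.5 mm and 10.7 degrees, less where a joint would pass 70% of its speed; a pose out of reach is approached as far as the arm can. A call with a number of a shift or a turn outside -1 to 1 is refused whole. A call with a gripper value outside its range is refused whole. The fingers move at their own pace and stop on an object; "grip_force" is the grip in N (left out, the last holds). Time passes only in rows, so rows that repeat a pose let the fingers close. It gives the time, the measured TCP pose, the force and the opening at its end, in the units of the state.
- ctrl.get_state(): the state, without advancing time (a new reading comes with each control period).
- optics.snapshot(name): name is "side" or "top"; returns a dict with "frame" (400x640x3 uint8, red, green, blue), "K" (3x3 intrinsics, pixels), "rvec" (rotation vector, rad) and "tvec" (3), from world to camera coordinates, as OpenCV has them. Camera axes: x right, y down, z forward; pixel columns grow to the right and rows downward; lengths in mm; the calibration is good to about 2 mm. A picture is of the moment at which its call begins. There is no depth.
- ctrl.close_job(): hands the job in, once; it reports no verdict.
The state is a dict: "t": time; "joints": joint angles; "qd": joint speeds; "joint_efforts": joint torques, N m; "tool_pos": TCP position; "tcp_rot": TCP orientation; "wrist_force": force on the tool from outside, world axes, zero at the start; "torque": the same for the moment, N m; "opening": finger opening in mm.
Only numpy, scipy, OpenCV 4.12 (cv2) and the standard library are available. Lean on these libraries where they do the work, as an engineer would, in place of code of your own. Each camera call takes 0.05 s, during which the arm holds its last target.

## Task

Put the sprung draining tray with the strainer away: by its wooden tab lift the latch bar that lies across the tray's front, push the tray in with the bar passing over the low front lip of the keeper, and let the bar drop fully into the keeper's notch so that it holds the tray in when you let go. Feel for the notch gently and never ram or force the bar against the keeper; keep the strainer upright in the tray and leave the other things on the counter where they are.

Things in the scene. Friction and masses are not known exactly. Their poses are not given: they have to be found in the camera images.
- dock: Fixed steel base of the draining tray, 330 x 300 mm, 10 mm thick, with two runners. Origin on the counter, about below its middle. Its x axis points the way the tray is pushed in (away from the robot, turned by the yaw), z up. Positions called 'dock' below are mm in this frame.
- tray (a joint): How far the aluminium tray (250 x 196 mm, low walls) stands out, in m: 0 at its inner end stop, 0.075 at the outer stop, where it starts. It slides along the dock's x (pushing towards +x lowers the value). A spring pushes it outward with about 2.6 N when out and 3.8 N when in, so that unless latched it slides back out.
- latch (a joint): Angle of the steel latch bar (rad): 0 level on its rest, growing as its right end (dock -y) is lifted, at most 0.6; 0.25 kg. It lies along dock y across the tray's front and moves with the tray; 8 mm thick (x), 14 mm high. Pivot along x at dock x = -125 - 1000*tray, y 85, z 60; free end at y -150. Level, its underside is at z 53. It clears the lip from 0.065, the rear wall only from 0.16.
- latch_grip (a point): Centre of the gripping part of the upright wooden tab on the bar, 130 mm from the pivot and 34 mm above the bar's axis: level, dock x = -125 - 1000*tray, y -45, z 94. Tab 12 mm thick (x), 26 mm wide (y), standing 7 to 51 mm above the bar's axis. Site axes as the dock's when level. Pinch from above across the 12 mm (fingers closing along dock x).
- keeper_plate: Fixed slotted plate, 104 x 30 x 6 mm, on the dock's right flange; it carries the keeper block. Origin under its middle at dock (-142, -130, 10), axes as the dock's. The block is screwed down somewhere along the slot: the middle of its notch lies up to 14 mm either way along x from this origin. That is not measured: find it by feel.
- keeper_nominal (a point): Middle of the notch's floor if the steel block sat mid-slot (true one up to 14 mm off along x): dock (-142, -130, 50). Block 24 mm wide (y); going +x: blunt lip 16 mm thick, top at dock z 66; notch 11 mm wide, floor z 50; rear wall 24 mm thick, top z 91. Bar in notch: tray reads 0.001 to 0.033, by where the block sits.
- strainer: Loose round stainless mesh strainer, 128 mm across, 54 mm high, 0.2 kg, standing in the tray. Origin at the centre of its underside, z up.
- jar: Loose white ceramic jar with a wooden lid, 94 mm across, 130 mm high, on the pale blue ridged mat at the left. Leave alone. Origin under its centre.
- squeeze_bottle: Loose white squeeze bottle, 60 mm across, 165 mm high, on a low wooden stand close to the dock's right side. Leave alone. Origin under its centre.
- mug: Loose white mug, 80 mm across, 90 mm high, right of the dock. Leave alone. Origin under its centre.
- bowl: Loose terracotta bowl, 120 mm across, 55 mm high, right of the dock. Leave alone. Origin under its centre.
- dip_dish: Loose small white dish, 64 mm across, 28 mm high, close to the dock's left side. Leave alone. Origin under its centre.
Mind the look-alikes: they are no part of the job. Leave any blue look-alike of the strainer alone.

How it is judged:
By the outcome, as a careful person would: the job done as asked, in the order asked, and still so for the second after the job is handed in, with the robot touching nothing.
It also fails if it takes over 51 s, if anything falls off the work surface, if the arm or the gripper's body presses on something with over 40 N, if the wrist force passes 120 N, or if a joint passes its speed limit or range.

## Working session

There is one attempt and no reset: what is moved stays moved. The work goes in short steps, Python scripts to look and compute and a tool call to move; the robot and the scene stay as the last step left them, time stands still between calls to the robot, and variables do not carry over. Pictures are saved under pics/ and viewed, and the job is handed in when it is done.

Besides the shell and the picture viewer there is one more tool, called after "Call:" as name(argument=value, ...), one argument or row to a line, values as JSON. jog_arm: Moves the arm, as the interface text tells. Its arguments: {"type":"object","properties":{"motion":{"type":"array"},"grip_force":{"type":"number"}},"required":["motion"]}

```bash
mkdir -p pics; python3 - <<'E'
from bench import ctrl, optics
import cv2,numpy as np,pickle
d={}
for n in("side","top"):
    s=optics.snapshot(n);d[n]=s
    cv2.imwrite(f"pics/{n}0.png",s["frame"][:,:,::-1])
    print(n,s["K"].tolist(),s["rvec"],s["tvec"])
pickle.dump(d,open("s0.pkl","wb"))
print(ctrl.get_state())
E
```

```text
side [[415.31367138767155, 0.0, 319.00431670232985], [0.0, 415.31367138767155, 199.6791190536996], [0.0, 0.0, 1.0]] [ 0.06505144 -2.74660439  1.48762757] [ 541.00195175  100.53198227 1472.85969505]
top [[382.7317873282297, 0.0, 318.5054952981891], [0.0, 382.7317873282297, 199.16346663067281], [0.0, 0.0, 1.0]] [ 2.19461758 -2.13823368  0.11516412] [  -5.09419034  554.51193527 1192.65426479]
{'t': 0.1, 'joints': array([-1.30110150e+00,  2.21178571e-01,  1.52749558e+00, -2.38834976e-05,
        1.39468739e+00, -1.26084650e-01]), 'qd': array([ 0.00072631, -0.00270932, -0.00224285, -0.00100686,  0.00137336,
        0.00025261]), 'joint_efforts': array([ 1.38038278e-03, -4.98245823e+01, -3.90546334e+01, -1.05896690e-04,
        5.73859754e-03, -5.26409892e-06]), 'tool_pos': array([ 240.80709979, -576.15923738,  230.28983017]), 'tcp_rot': array([ 0.13896593, -0.13907225,  0.69392925, -0.69268288]), 'wrist_force': array([ 0.03063147, -0.13878877, -0.15380888]), 'torque': array([-0.04085588,  0.02148948,  0.02213332]), 'opening': 85.33472373644862}
```

View pics/side0.png

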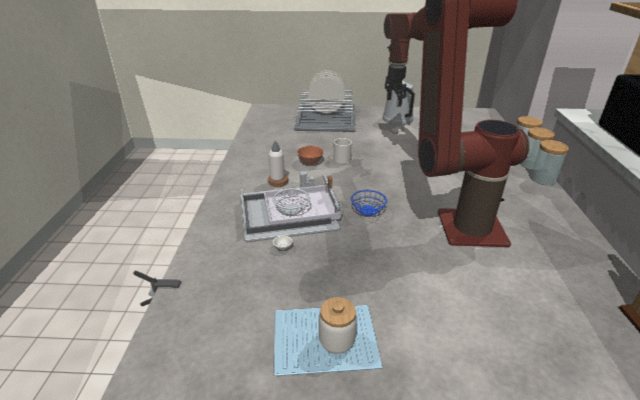

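View pics/top0.png

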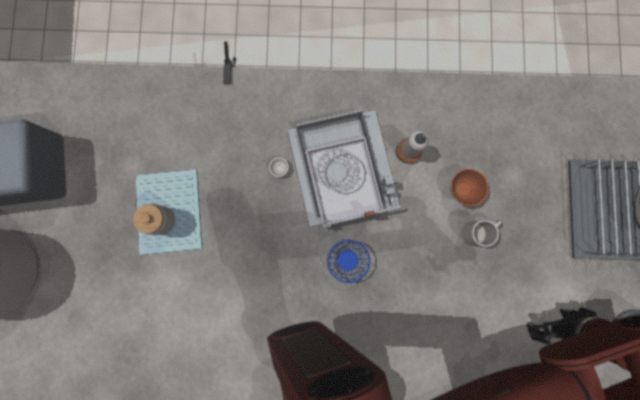

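The side view shows the tray at about (290,208), and the top view shows it at about (345,170), with the tab near (370,214) and the bar running to (406,209). I'll zoom in.

```bash
python3 - <<'E'
import cv2,pickle
d=pickle.load(open("s0.pkl","rb"))
t=d["top"]["frame"][100:240,270:430,::-1];s=d["side"]["frame"][135:255,230:400,::-1]
cv2.imwrite("pics/tz.png",cv2.resize(t,None,fx=4.2,fy=4.2,interpolation=cv2.INTER_CUBIC))
cv2.imwrite("pics/sz.png",cv2.resize(s,None,fx=4.7,fy=4.7,interpolation=cv2.INTER_CUBIC))
E
```

```text
(no output)
```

View pics/tz.png

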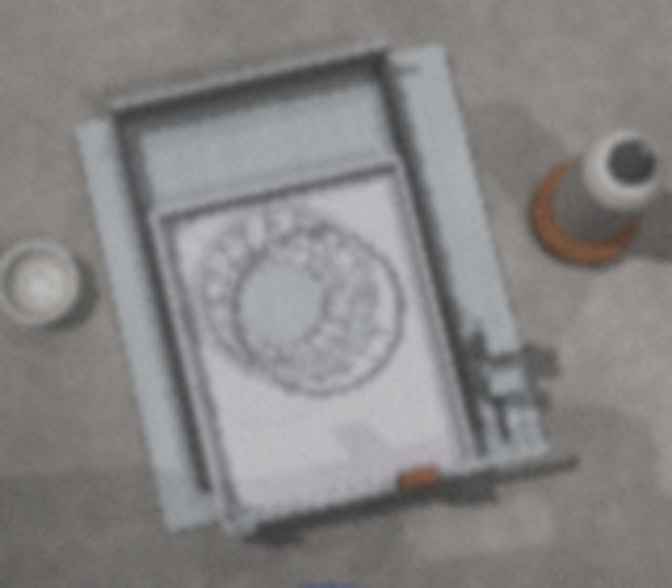

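View pics/sz.png

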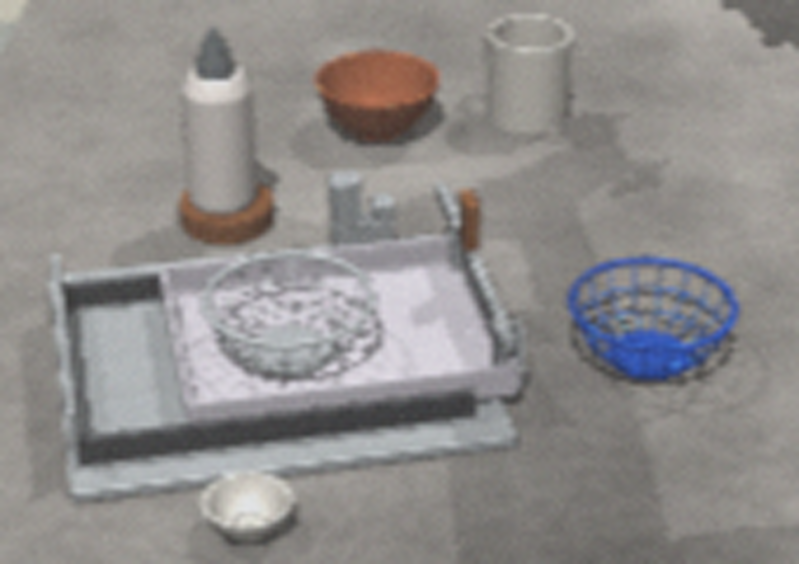

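```bash
cat > h.py <<'E'
import numpy as np,cv2,pickle
from scipy.optimize import least_squares
def proj(s,P):
    return cv2.projectPoints(np.asarray(P,float).reshape(-1,3),np.array(s["rvec"]),np.array(s["tvec"]),np.array(s["K"]),None)[0].reshape(-1,2)
def world(p,D):
    x,y,a=p;D=np.atleast_2d(D).astype(float);c,n=np.cos(a),np.sin(a)
    return np.c_[x+c*D[:,0]-n*D[:,1],y+n*D[:,0]+c*D[:,1],D[:,2]]
def tri(ss,pix):
    Ps=[np.array(s["K"])@np.c_[cv2.Rodrigues(np.array(s["rvec"]))[0],np.array(s["tvec"])] for s in ss]
    X=cv2.triangulatePoints(Ps[0],Ps[1],np.array(pix[0],float),np.array(pix[1],float));return (X[:3]/X[3]).T[0]
E
python3 - <<'E'
from h import *
d=pickle.load(open("s0.pkl","rb"));T,S=d["top"],d["side"]
tz=lambda a:np.array(a)/4.2+[270,100]-.4
sz=lambda a:np.array(a)/4.7+[230,135]-.4
D=[[165,150,10],[165,-150,10],[-165,150,10],[-165,-150,10]]
pt=tz([(80,125),(440,45),(170,528),(548,455)])
ps=sz([(75,493),(515,440)])  # left far, left near
DS=[[165,150,5],[-165,150,5]]
f=lambda p:np.r_[(proj(T,world(p,D))-pt).ravel(),(proj(S,world(p,DS))-ps).ravel()]
r=least_squares(f,[550,-50,0.2]);print(r.x,r.fun.round(1));np.save("dock.npy",r.x)
def blob(s,box):
    x0,y0,x1,y1=box;im=s["frame"][y0:y1,x0:x1].astype(int)
    w=np.clip(im[...,0]-im[...,2]-25,0,None);ys,xs=np.mgrid[y0:y1,x0:x1]
    print(w.max(),(w>0).sum(),xs[w>0].min(),xs[w>0].max(),ys[w>0].min(),ys[w>0].max())
    return (xs*w).sum()/w.sum(),(ys*w).sum()/w.sum()
bt=blob(T,(355,205,385,222));bs=blob(S,(322,170,338,192));print(bt,bs)
X=tri([T,S],[bt,bs]);print("tab",X)
p=r.x
print("tab pred",world(p,[-200,-45,94]), proj(T,world(p,[-200,-45,105])),proj(S,world(p,[-200,-45,89])))
c,n=np.cos(p[2]),np.sin(p[2]);dx=X-[p[0],p[1],0];print("tab dock",c*dx[0]+n*dx[1],-n*dx[0]+c*dx[1],X[2])
be=tri([T,S],[tz((575,462)),sz((443,188))]);dx=be-[p[0],p[1],0];print("barend dock",c*dx[0]+n*dx[1],-n*dx[0]+c*dx[1],be[2])
kr=tri([T,S],[tz((472,345)),sz((347,176))])
dx=kr-[p[0],p[1],0];print("rear wall dock",c*dx[0]+n*dx[1],-n*dx[0]+c*dx[1],kr[2])
for x in(-142,):print((proj(T,world(p,[x,-130,50]))-[270,100])*4.2,(proj(S,world(p,[x,-130,50]))-[230,135])*4.7)
E
```

```text
[ 6.62928766e+02 -6.98380217e+01  2.45623635e-01] [-0.5 -0.1  2.  -0.2 -0.4  1.5  0.  -1.4 -0.6  0.9  0.8  0.7]
31 32 365 373 211 215
47 40 328 331 175 187
(np.float64(369.46), np.float64(213.13090909090909)) (np.float64(329.5625), np.float64(179.63932291666666))
tab [ 508.90100712 -144.75360086   98.26031164]
tab pred [[ 479.87385004 -162.11964375   94.        ]] [[375.48096538 222.87678239]] [[337.25763271 179.63731221]]
tab dock -167.6213184182263 -35.21346473268342 98.2603116378142
barend dock -176.30693252909725 -159.5100990961057 49.072106246431204
rear wall dock -81.08342047211316 -93.31942922389347 107.61881197780164
[[524.50173754 418.7807762 ]] [[412.82565167 206.38141562]]
```

```bash
cat > ov.py <<'E'
from h import *
def box(x0,x1,y0,y1,z0,z1):
    c=[(x,y,z) for x in(x0,x1) for y in(y0,y1) for z in(z0,z1)]
    return [(a,b) for i,a in enumerate(c) for b in c[i+1:] if sum(u!=v for u,v in zip(a,b))==1]
def overlay(d,p,tray,ks,name,th=0):
    xb=-125-1000*tray
    L=[(box(xb-4,xb+4,-150,85,53,67),(0,0,255)),(box(xb-6,xb+6,-58,-32,67,111),(0,160,255)),
       (box(-142-13.5-8+ks-0,-142-5.5+ks,-142,-118,16,66),(0,255,0)),(box(-142+5.5+ks,-142+29.5+ks,-142,-118,16,91),(0,255,0)),
       (box(-194,-90,-145,-115,10,16),(255,255,0))]
    for n,(x0,y0,w,h,f) in {"top":(290,100,140,140,4.2),"side":(230,135,170,120,4.7)}.items():
        s=d[n];im=cv2.resize(np.ascontiguousarray(s["frame"][y0:y0+h,x0:x0+w,::-1]),None,fx=f,fy=f,interpolation=cv2.INTER_CUBIC)
        for E,c in L:
            for a,b in E:
                q=((proj(s,world(p,[a,b]))-[x0,y0]+.5)*f).astype(int)
                cv2.line(im,tuple(map(int,q[0])),tuple(map(int,q[1])),c,1)
        cv2.imwrite(f"pics/{name}_{n}.png",im)
E
python3 - <<'E'
from h import *;from ov import *
d=pickle.load(open("s0.pkl","rb"));T,S=d["top"],d["side"]
yaw=.2456
tab=np.array([508.9,-144.8]);c,n=np.cos(yaw),np.sin(yaw)
o=tab-[c*-200-n*-45,n*-200+c*-45];p=[*o,yaw];print(p);np.save("dock.npy",p)
overlay(d,p,.075,0,"ov1")
E
```

```text
[np.float64(691.957096955374), np.float64(-52.52270455702116), 0.2456]
```

View pics/ov1_top.png

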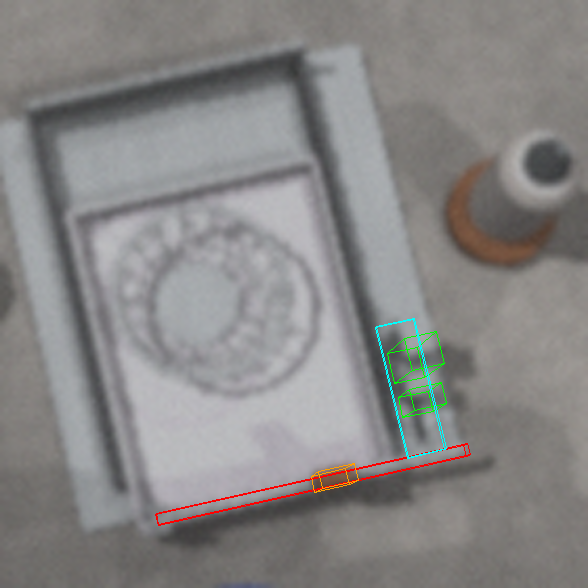

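View pics/ov1_side.png

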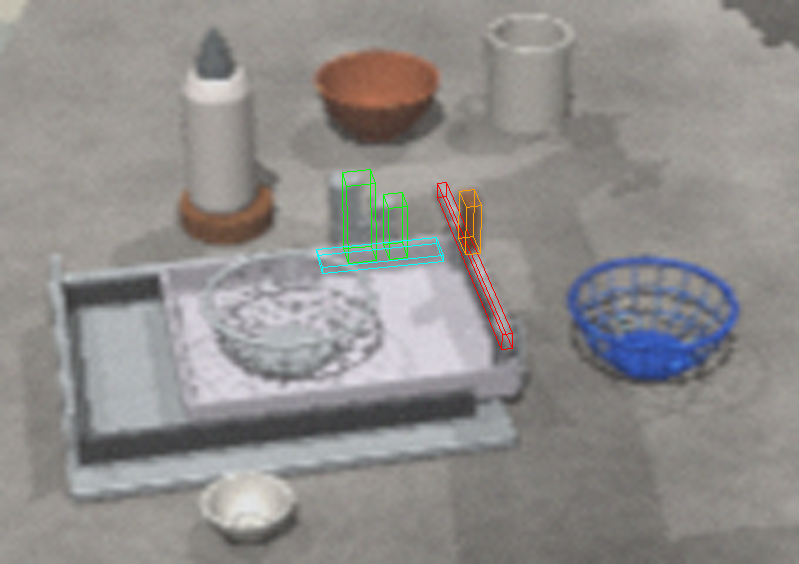

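```bash
python3 - <<'E'
from h import *
d=pickle.load(open("s0.pkl","rb"))
def z(n,x0,y0,w,h,f):
    im=d[n]["frame"][y0:y0+h,x0:x0+w,::-1];im=cv2.resize(im,None,fx=f,fy=f,interpolation=cv2.INTER_CUBIC).astype(float)
    im=np.clip((im-im.min())*255/(np.percentile(im,99.5)-im.min()),0,255).astype(np.uint8)
    for k in range(0,w,5):cv2.putText(im,str(x0+k),(int(k*f),10),0,.35,(0,0,255));cv2.line(im,(int(k*f),12),(int(k*f),16),(0,0,255))
    for k in range(0,h,5):cv2.putText(im,str(y0+k),(0,int(k*f)+4),0,.35,(0,0,255))
    return im
cv2.imwrite("pics/z1.png",z("top",320,170,95,65,8.4));cv2.imwrite("pics/z2.png",z("side",285,160,65,60,10))
E
```

```text
(no output)
```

View pics/z1.png

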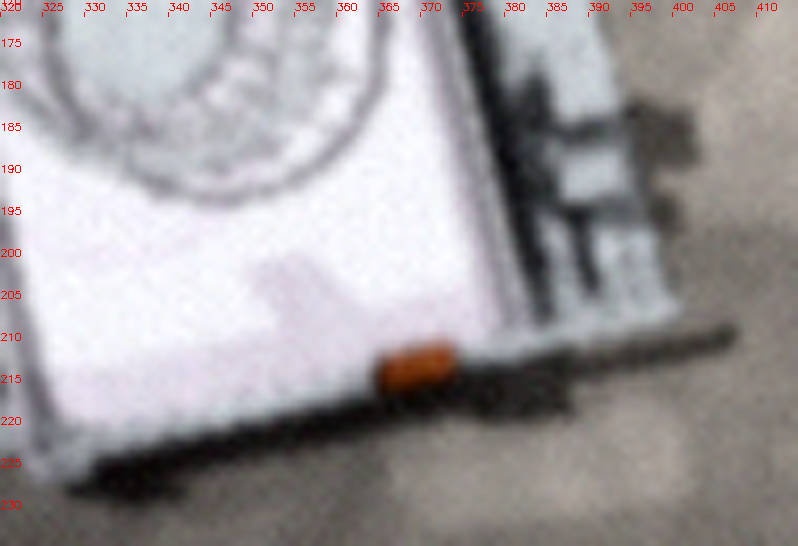

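View pics/z2.png

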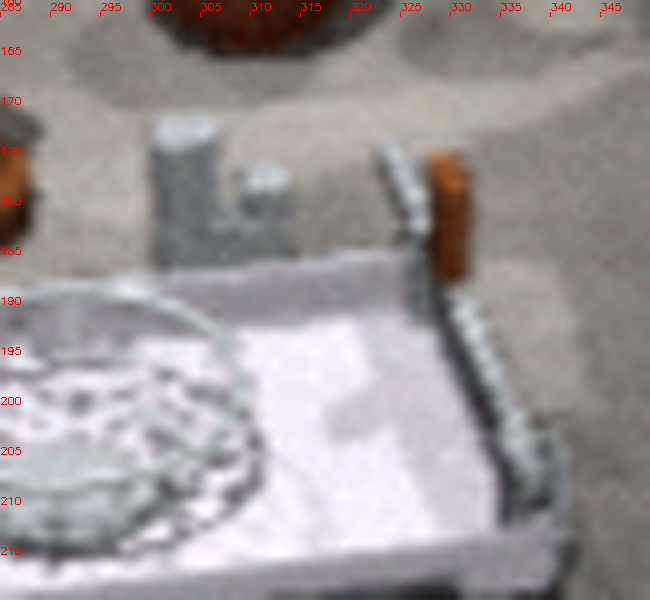

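```bash
python3 - <<'E'
from h import *
from ov import box
d=pickle.load(open("s0.pkl","rb"));p=np.load("dock.npy")
for ks in(11,):
  out=[]
  for n,x0,y0,w,h,f in(("top",370,170,45,45,8.8),("side",290,160,45,45,8.8)):
    s=d[n];im=cv2.resize(np.ascontiguousarray(s["frame"][y0:y0+h,x0:x0+w,::-1]),None,fx=f,fy=f,interpolation=cv2.INTER_CUBIC).astype(float)
    im=np.clip((im-im.min())*255/(np.percentile(im,99.5)-im.min()),0,255).astype(np.uint8)
    for E in(box(-142-21.5+ks,-142-5.5+ks,-142,-118,16,66),box(-142+5.5+ks,-142+29.5+ks,-142,-118,16,91)):
      for a,b in E:
        q=((proj(s,world(p,[a,b]))-[x0,y0]+.5)*f).astype(int);cv2.line(im,tuple(map(int,q[0])),tuple(map(int,q[1])),(0,200,0),1)
    out.append(im)
  cv2.imwrite("pics/k11.png",np.hstack(out))
E
```

```text
(no output)
```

View pics/k11.png

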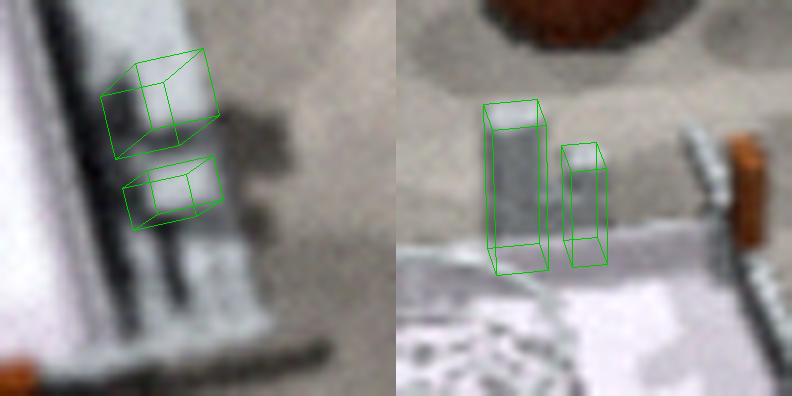

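```bash
cat > st.py <<'E'
from bench import ctrl
from h import *
from scipy.spatial.transform import Rotation as R
p=np.load("dock.npy")
def show():
    s=ctrl.get_state();q=s["tcp_rot"];M=R.from_quat([q[1],q[2],q[3],q[0]]).as_matrix()
    ex=np.array([np.cos(p[2]),np.sin(p[2])]);ey=np.array([-ex[1],ex[0]])
    v=np.array(s["tool_pos"])
    F=np.array(s["wrist_force"])
    print("t",round(s["t"],2),"tcp",v.round(1),"dock",((v[:2]-p[:2])@ex).round(1),((v[:2]-p[:2])@ey).round(1),"Fdock",(F[:2]@ex).round(2),(F[:2]@ey).round(2),F[2].round(2),"open",round(s["opening"],1))
    return s,M
E
python3 - <<'E'
from st import *
s,M=show();print(M.round(3));a=np.arctan2(M[1,2],M[0,2]);print("jaw yaw",a)
for k in(0,np.pi):
    dlt=(p[2]+k-a+np.pi)%(2*np.pi)-np.pi;print("turn",dlt,dlt/2/np.pi, "j6 now",s["joints"][5])
tgt=world(p,[-200,-45,78])[0];print(tgt,(tgt-s["tool_pos"])/150)
for D in([0,0,25],):print(proj(pickle.load(open("s0.pkl","rb"))["top"],world(p,D)))
E
```

```text
t 0.1 tcp [ 240.8 -576.2  230.3] dock -564.9 -398.2 Fdock -0.0 -0.14 -0.15 open 85.3
[[-0.923 -0.     0.386]
 [-0.386  0.002 -0.923]
 [-0.    -1.    -0.002]]
jaw yaw -1.1750124686886192
turn 1.4206124686886188 0.22609749660977407 j6 now -0.12608464989909787
turn -1.7209801849011743 -0.2739025033902259 j6 now -0.12608464989909787
[ 508.9 -144.8   78. ] [ 1.787286    2.87572825 -1.01526553]
[[338.67284558 157.66187354]]
```

Call:
jog_arm(
  motion=[
    [0.1, 0.16, 0, 0.02, 85],
    [0.2, 0.32, 0, 0.04, 70],
    [0.3, 0.48, 0, 0.06, 60],
    [0.4, 0.64, 0, 0.08, 50],
    [0.5, 0.8, 0, 0.1, 45],
    [0.6, 0.96, 0, 0.12, 45],
  ],
  grip_force=20,
)

```text
t: 0.85
tool_pos: [331.2, -431.6, 230.8]
tcp_rot: [0.386, -0.386, 0.593, -0.592]
wrist_force: [0.8, 0.4, 1.0]
opening: 45.0
```

Call:
jog_arm(
  motion=[
    [0.1, 0.16, 0, 0.02, 45],
    [0.2, 0.32, 0, 0.04, 45],
    [0.3, 0.48, 0, 0.06, 45],
    [0.4, 0.64, 0, 0.08, 45],
    [0.5, 0.8, 0, 0.1, 45],
    [0.6, 0.96, 0, 0.1061, 45],
  ],
)

```text
t: 1.6
tool_pos: [421.2, -287.7, 230.9]
tcp_rot: [0.558, -0.558, 0.435, -0.434]
wrist_force: [-0.1, 0.1, -0.2]
opening: 45.6
```

Call:
jog_arm(
  motion=[
    [0.1, 0.16, 0, 0, 45],
    [0.2, 0.32, 0, 0, 45],
    [0.3, 0.48, 0, 0, 45],
    [0.4, 0.64, 0, 0, 45],
    [0.5, 0.8, 0, 0, 45],
    [0.587, 0.956, 0, 0, 45],
    [0.587, 0.956, 0, 0, 45],
    [0.587, 0.956, 0, 0, 45],
  ],
)

```text
t: 2.6
tool_pos: [508.6, -145.5, 230.9]
tcp_rot: [-0.557, 0.558, -0.435, 0.435]
wrist_force: [-0.2, 0.6, -0.9]
opening: 45.0
```

```bash
python3 - <<'E'
from st import *
from bench import optics
s,M=show();a=np.arctan2(M[1,2],M[0,2]);print(M.round(3),(p[2]-a)/2/np.pi)
for n in("side","top"):
    S=optics.snapshot(n);x0,y0=(230,60) if n=="side" else (290,110)
    im=S["frame"][y0:y0+190,x0:x0+170,::-1] if n=="side" else S["frame"][y0:y0+150,x0:x0+140,::-1]
    cv2.imwrite(f"pics/a1{n}.png",cv2.resize(im,None,fx=3.1,fy=3.1,interpolation=cv2.INTER_CUBIC))
E
```

```text
t 2.6 tcp [ 508.6 -145.5  230.9] dock -200.5 -45.6 Fdock -0.07 0.59 -0.88 open 45.0
[[ 0.243 -0.001  0.97 ]
 [-0.97  -0.     0.243]
 [-0.    -1.    -0.001]] -5.1474518120392126e-05
```

View pics/a1side.png

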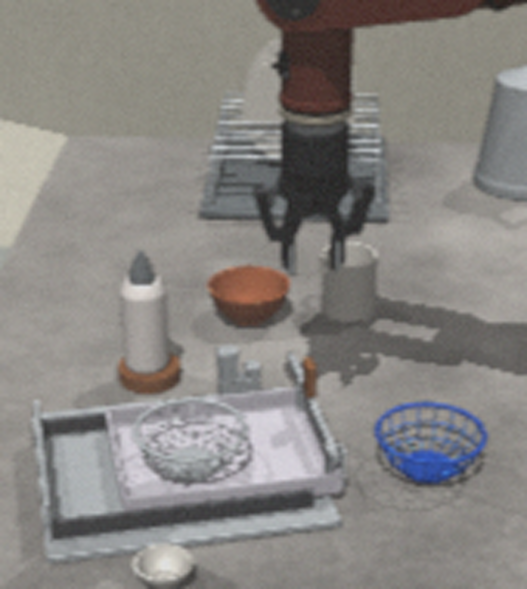

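View pics/a1top.png

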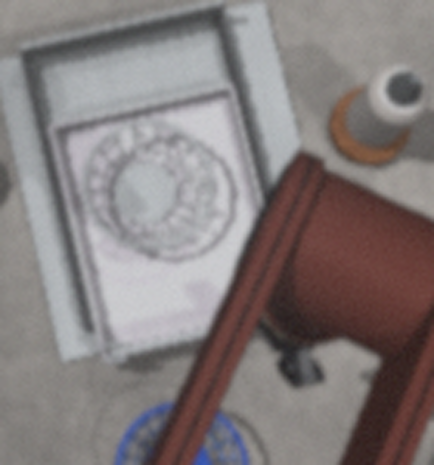

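The side view shows the fingertips straddling the tab column, with tips at x≈290–340 and the tab at x≈310. I'll descend.

Call:
jog_arm(
  motion=[
    [0, 0, -0.15, 0, 45],
    [0, 0, -0.3, 0, 45],
    [0, 0, -0.45, 0, 45],
    [0, 0, -0.6, 0, 45],
    [0, 0, -0.75, 0, 45],
    [0, 0, -0.85, 0, 45],
    [0, 0, -0.95, 0, 45],
    [0, 0, -1.0, 0, 45],
    [0, 0, -1.0, 0, 45],
  ],
)

```text
t: 3.82
tool_pos: [508.8, -145.2, 80.9]
tcp_rot: [-0.557, 0.558, -0.435, 0.435]
wrist_force: [-0.0, -0.2, -0.3]
opening: 44.7
```

```bash
python3 - <<'E'
from st import *
from bench import optics
s,M=show()
n="side";S=optics.snapshot(n);im=S["frame"][130:230,280:380,::-1]
cv2.imwrite(f"pics/a2{n}.png",cv2.resize(im,None,fx=6,fy=6,interpolation=cv2.INTER_CUBIC))
E
```

```text
t 3.83 tcp [ 508.8 -145.2   80.9] dock -200.2 -45.4 Fdock -0.09 -0.18 -0.25 open 44.7
```

View pics/a2side.png

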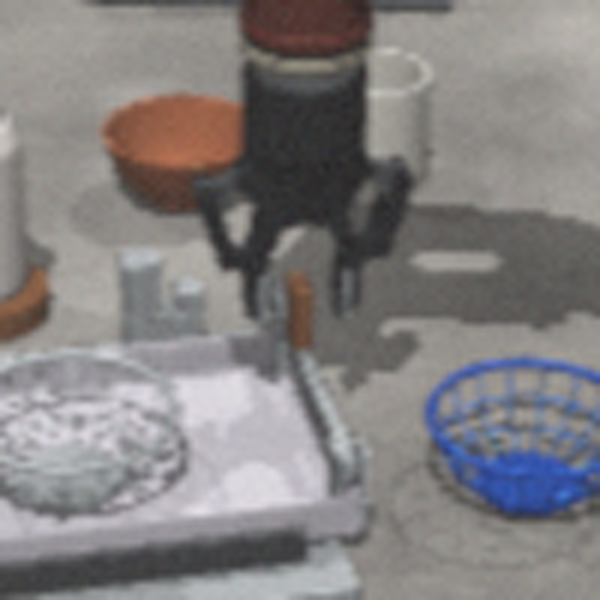

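Call:
jog_arm(
  motion=[
    [0, 0, -0.02, 0, 30],
    [0, 0, -0.02, 0, 20],
    [0, 0, -0.02, 0, 14],
    [0, 0, -0.02, 0, 8],
    [0, 0, -0.02, 0, 5],
    [0, 0, -0.02, 0, 5],
    [0, 0, -0.02, 0, 5],
    [0, 0, -0.02, 0, 5],
  ],
  grip_force=30,
)

```text
t: 4.88
tool_pos: [509.7, -145.2, 78.6]
tcp_rot: [0.558, -0.557, 0.435, -0.435]
wrist_force: [5.1, 2.7, 0.2]
opening: 11.3
```

```bash
python3 -c "
from st import *
show()"
```

```text
t 4.88 tcp [ 509.7 -145.2   78.6] dock -199.3 -45.6 Fdock 5.57 1.36 0.17 open 11.3
```

Call:
jog_arm(
  motion=[
    [0.006, 0.002, 0, 0, 5],
    [0.005, 0.008, 0.02, 0, 5],
    [0.003, 0.015, 0.04, 0, 5],
    [0.001, 0.021, 0.06, 0, 5],
    [-0.001, 0.028, 0.08, 0, 5],
    [-0.002, 0.035, 0.1, 0, 5],
    [-0.002, 0.035, 0.1, 0, 5],
    [-0.002, 0.035, 0.1, 0, 5],
  ],
)

```text
t: 5.88
tool_pos: [508.4, -139.8, 93.2]
tcp_rot: [-0.557, 0.558, -0.435, 0.435]
wrist_force: [0.9, 0.1, -2.2]
opening: 11.4
```

```bash
python3 - <<'E'
from st import *
from bench import optics
s,M=show()
n="side";S=optics.snapshot(n);im=S["frame"][140:220,280:360,::-1]
cv2.imwrite(f"pics/a3{n}.png",cv2.resize(im,None,fx=7,fy=7,interpolation=cv2.INTER_CUBIC))
E
```

```text
t 5.88 tcp [ 508.4 -139.8   93.2] dock -199.3 -40.1 Fdock 0.86 -0.08 -2.18 open 11.4
```

View pics/a3side.png

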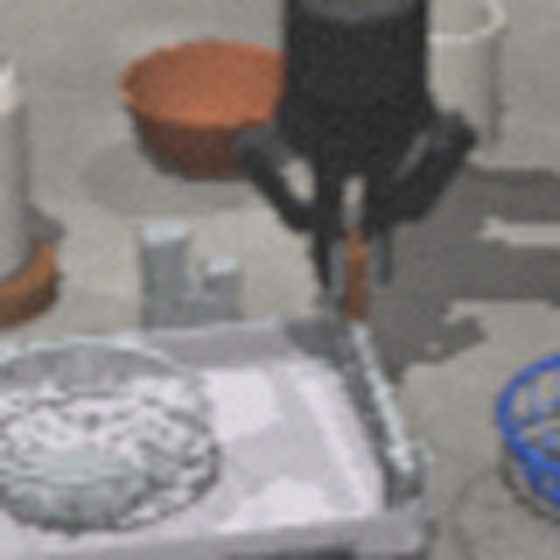

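Call:
jog_arm(
  motion=[
    [0.028, 0.007, 0, 0, 5],
    [0.065, 0.016, 0, 0, 5],
    [0.103, 0.026, 0, 0, 5],
    [0.142, 0.036, 0, 0, 5],
    [0.181, 0.045, 0, 0, 5],
    [0.22, 0.055, 0, 0, 5],
    [0.259, 0.065, 0, 0, 5],
    [0.297, 0.074, 0, 0, 5],
    [0.336, 0.084, 0, 0, 5],
    [0.336, 0.084, 0, 0, 5],
  ],
)

```text
t: 7.18
tool_pos: [559.3, -126.7, 92.9]
tcp_rot: [0.558, -0.557, 0.435, -0.435]
wrist_force: [-3.5, 3.9, -3.6]
opening: 11.5
```

```bash
python3 - <<'E'
from st import *
from bench import optics
s,M=show()
n="side";S=optics.snapshot(n);im=S["frame"][140:220,270:350,::-1]
cv2.imwrite(f"pics/a4{n}.png",cv2.resize(im,None,fx=7,fy=7,interpolation=cv2.INTER_CUBIC))
E
```

```text
t 7.17 tcp [ 559.3 -126.7   92.9] dock -146.8 -39.7 Fdock -2.45 4.63 -3.62 open 11.5
```

View pics/a4side.png

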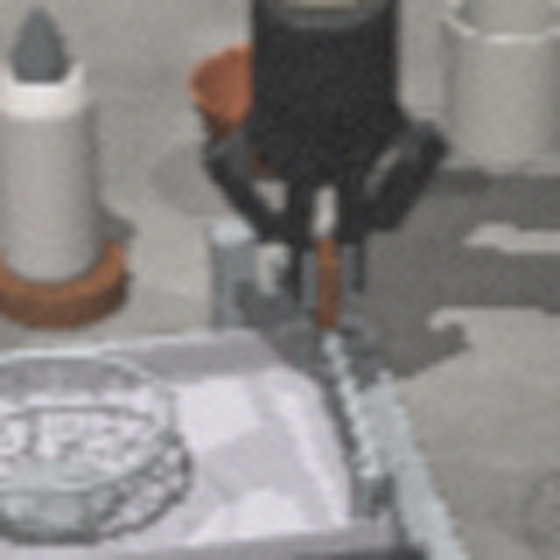

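Call:
jog_arm(
  motion=[
    [0.006, 0.006, 0, 0, 5],
    [0.015, 0.009, 0, 0, 5],
    [0.024, 0.011, 0, 0, 5],
    [0.032, 0.013, 0, 0, 5],
    [0.038, 0.015, 0, 0, 5],
    [0.045, 0.017, 0, 0, 5],
  ],
)

```text
t: 7.98
tool_pos: [565.8, -124.9, 93.2]
tcp_rot: [-0.557, 0.558, -0.435, 0.435]
wrist_force: [-4.7, 1.7, -4.9]
opening: 11.5
```

```bash
python3 -c "
from st import *
show()"
```

```text
t 7.97 tcp [ 565.8 -124.9   93.2] dock -139.9 -39.5 Fdock -4.19 2.76 -4.94 open 11.5
```

Call:
jog_arm(
  motion=[
    [0.006, 0.003, 0, 0, 5],
    [0.013, 0.005, 0, 0, 5],
    [0.019, 0.007, 0, 0, 5],
    [0.019, 0.007, 0, 0, 5],
  ],
)

```text
t: 8.48
tool_pos: [569.0, -124.0, 93.4]
tcp_rot: [0.558, -0.557, 0.435, -0.435]
wrist_force: [-3.6, 0.7, -4.5]
opening: 11.5
```

```bash
python3 -c "
from st import *
show()"
```

```text
t 8.47 tcp [ 569.  -124.    93.4] dock -136.7 -39.4 Fdock -3.29 1.54 -4.54 open 11.5
```

Travel is 62.6 mm and Fx is still only the spring. I'll continue gently.

Call:
jog_arm(
  motion=[
    [0.005, 0.002, 0, 0, 5],
    [0.01, 0.003, 0, 0, 5],
    [0.015, 0.005, 0, 0, 5],
    [0.015, 0.005, 0, 0, 5],
  ],
)

```text
t: 8.98
tool_pos: [571.3, -123.3, 93.5]
tcp_rot: [0.557, -0.557, 0.435, -0.435]
wrist_force: [-3.2, -2.6, -3.9]
opening: 11.7
```

```bash
python3 -c "
from st import *
show()"
```

```text
t 8.97 tcp [ 571.3 -123.3   93.5] dock -134.3 -39.3 Fdock -3.71 -1.75 -3.91 open 11.7
```

Call:
jog_arm(
  motion=[
    [0.004, 0.001, 0, 0, 5],
    [0.008, 0.002, 0, 0, 5],
    [0.008, 0.002, 0, 0, 5],
  ],
)

```text
t: 9.35
tool_pos: [572.4, -123.0, 93.5]
tcp_rot: [0.557, -0.557, 0.435, -0.435]
wrist_force: [-2.9, -2.2, -3.9]
opening: 11.6
```

```bash
python3 -c "
from st import *
show()"
```

```text
t 9.35 tcp [ 572.4 -123.    93.5] dock -133.1 -39.3 Fdock -3.34 -1.44 -3.85 open 11.6
```

Call:
jog_arm(
  motion=[
    [0.004, 0.001, 0, 0, 5],
    [0.008, 0.002, 0, 0, 5],
    [0.008, 0.002, 0, 0, 5],
  ],
)

```text
t: 9.72
tool_pos: [573.6, -122.6, 93.4]
tcp_rot: [0.557, -0.557, 0.435, -0.435]
wrist_force: [-3.6, -2.7, -2.8]
opening: 11.6
```

```bash
python3 -c "
from st import *
show()"
```

```text
t 9.72 tcp [ 573.6 -122.6   93.4] dock -131.9 -39.2 Fdock -4.14 -1.75 -2.76 open 11.6
```

Call:
jog_arm(
  motion=[
    [0.004, 0.001, 0, 0, 5],
    [0.004, 0.001, 0, 0, 5],
  ],
)

```text
t: 9.98
tool_pos: [574.2, -122.5, 93.5]
tcp_rot: [0.557, -0.557, 0.435, -0.435]
wrist_force: [-3.8, -3.6, -2.8]
opening: 11.5
```

```bash
python3 -c "
from st import *
show()"
```

```text
t 9.97 tcp [ 574.2 -122.5   93.5] dock -131.3 -39.3 Fdock -4.56 -2.55 -2.8 open 11.5
```

Call:
jog_arm(
  motion=[
    [0.004, 0.001, 0, 0, 5],
    [0.004, 0.001, 0, 0, 5],
  ],
)

```text
t: 10.22
tool_pos: [574.8, -122.4, 93.5]
tcp_rot: [-0.557, 0.557, -0.435, 0.435]
wrist_force: [-3.0, -4.6, -1.6]
opening: 11.4
```

```bash
python3 - <<'E'
from st import *
from bench import optics
s,M=show()
n="side";S=optics.snapshot(n);im=S["frame"][140:220,270:350,::-1]
cv2.imwrite(f"pics/a5{n}.png",cv2.resize(im,None,fx=7,fy=7,interpolation=cv2.INTER_CUBIC))
E
```

```text
t 10.22 tcp [ 574.8 -122.4   93.5] dock -130.6 -39.3 Fdock -3.99 -3.76 -1.65 open 11.4
```

View pics/a5side.png

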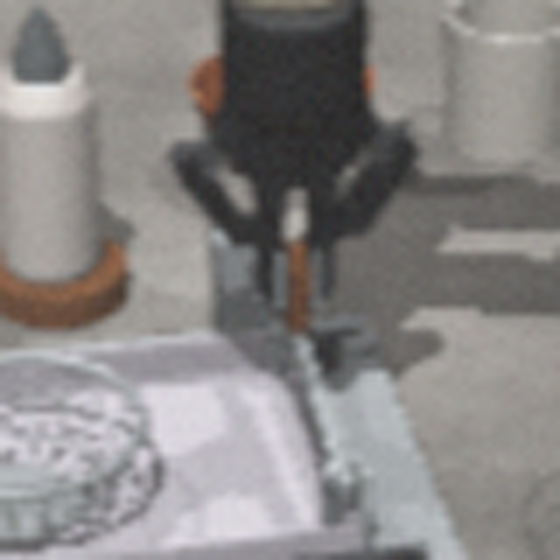

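Call:
jog_arm(
  motion=[
    [0.005, -0.002, 0, 0, 5],
    [0.005, -0.002, 0, 0, 5],
  ],
)

```text
t: 10.52
tool_pos: [575.3, -122.3, 93.2]
tcp_rot: [0.558, -0.557, 0.435, -0.435]
wrist_force: [-3.6, -2.6, -1.9]
opening: 11.7
```

```bash
python3 -c "
from st import *
show()"
```

```text
t 10.53 tcp [ 575.3 -122.3   93.2] dock -130.2 -39.3 Fdock -4.11 -1.66 -1.85 open 11.7
```

Call:
jog_arm(
  motion=[
    [0.004, 0.0, 0, 0, 5],
    [0.004, 0.0, 0, 0, 5],
  ],
)

```text
t: 10.78
tool_pos: [575.6, -122.2, 93.2]
tcp_rot: [-0.557, 0.558, -0.435, 0.435]
wrist_force: [-4.4, -1.8, -1.4]
opening: 11.4
```

```bash
python3 -c "
from st import *
show()"
```

```text
t 10.78 tcp [ 575.6 -122.2   93.2] dock -129.8 -39.3 Fdock -4.74 -0.72 -1.41 open 11.4
```

Call:
jog_arm(
  motion=[
    [0.004, 0.001, 0, 0, 5],
    [0.004, 0.001, 0, 0, 5],
  ],
)

```text
t: 11.02
tool_pos: [575.7, -122.2, 93.1]
tcp_rot: [-0.557, 0.558, -0.436, 0.434]
wrist_force: [-7.5, -2.9, 0.0]
opening: 11.4
```

```bash
python3 -c "
from st import *
show()"
```

```text
t 11.03 tcp [ 575.7 -122.2   93.1] dock -129.7 -39.3 Fdock -8.01 -0.94 0.02 open 11.4
```

Call:
jog_arm(
  motion=[
    [0.004, 0.001, 0, 0, 5],
    [0.004, 0.001, 0, 0, 5],
  ],
)

```text
t: 11.28
tool_pos: [575.7, -122.2, 93.1]
tcp_rot: [-0.557, 0.558, -0.436, 0.434]
wrist_force: [-9.2, -2.5, 1.7]
opening: 11.6
```

```bash
python3 -c "
from st import *
show()"
```

```text
t 11.28 tcp [ 575.7 -122.2   93.1] dock -129.7 -39.3 Fdock -9.58 -0.18 1.74 open 11.6
```

Contact came at TCP dock x = −129.7 (travel 69.6 mm) with about 5 N above the spring. That is the rear wall, and it agrees with the camera estimate. I'll back off to mid-notch.

Call:
jog_arm(
  motion=[
    [-0.007, -0.002, 0, 0, 5],
    [-0.015, -0.004, 0, 0, 5],
    [-0.015, -0.004, 0, 0, 5],
  ],
)

```text
t: 11.65
tool_pos: [574.7, -122.5, 93.1]
tcp_rot: [0.558, -0.557, 0.435, -0.435]
wrist_force: [-4.3, -1.8, -3.0]
opening: 11.6
```

```bash
python3 -c "
from st import *
show()"
```

```text
t 11.65 tcp [ 574.7 -122.5   93.1] dock -130.8 -39.4 Fdock -4.63 -0.69 -2.95 open 11.6
```

Call:
jog_arm(
  motion=[
    [-0.002, -0.003, -0.01, 0, 5],
    [-0.001, -0.008, -0.02, 0, 5],
    [0.0, -0.012, -0.03, 0, 5],
    [0.001, -0.015, -0.04, 0, 5],
    [0.002, -0.018, -0.05, 0, 5],
    [0.003, -0.021, -0.06, 0, 5],
    [0.003, -0.021, -0.06, 0, 5],
  ],
)

```text
t: 12.52
tool_pos: [575.3, -126.1, 84.2]
tcp_rot: [-0.557, 0.558, -0.435, 0.435]
wrist_force: [-3.0, -0.5, 0.1]
opening: 11.5
```

```bash
python3 -c "
from st import *
show()"
```

```text
t 12.53 tcp [ 575.3 -126.1   84.2] dock -131.0 -43.0 Fdock -2.98 0.25 0.1 open 11.5
```

Call:
jog_arm(
  motion=[
    [0.001, -0.003, -0.01, 0, 5],
    [0.001, -0.006, -0.02, 0, 5],
    [0.002, -0.009, -0.03, 0, 5],
    [0.003, -0.012, -0.037, 0, 5],
    [0.003, -0.012, -0.037, 0, 5],
  ],
)

```text
t: 13.15
tool_pos: [576.0, -127.7, 79.0]
tcp_rot: [0.558, -0.557, 0.435, -0.435]
wrist_force: [-4.0, -0.8, 2.6]
opening: 11.5
```

```bash
python3 - <<'E'
from st import *
from bench import optics
s,M=show()
n="side";S=optics.snapshot(n);im=S["frame"][140:220,270:350,::-1]
cv2.imwrite(f"pics/a6{n}.png",cv2.resize(im,None,fx=7,fy=7,interpolation=cv2.INTER_CUBIC))
E
```

```text
t 13.15 tcp [ 576.  -127.7   79. ] dock -130.8 -44.7 Fdock -4.08 0.22 2.57 open 11.5
```

View pics/a6side.png

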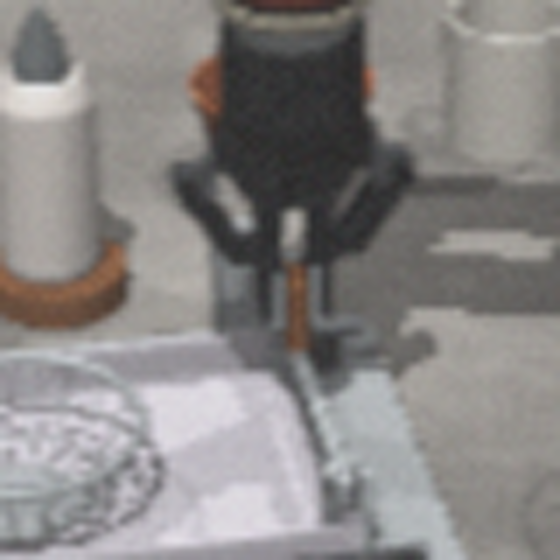

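Call:
jog_arm(
  motion=[
    [-0.004, -0.001, 0, 0, 5],
    [-0.008, -0.002, 0, 0, 5],
    [-0.012, -0.003, 0, 0, 5],
    [-0.012, -0.003, 0, 0, 5],
  ],
)

```text
t: 13.7
tool_pos: [574.1, -128.2, 79.0]
tcp_rot: [0.558, -0.557, 0.435, -0.435]
wrist_force: [-3.9, -0.3, 4.7]
opening: 11.8
```

```bash
python3 -c "
from st import *
show()"
```

```text
t 13.7 tcp [ 574.1 -128.2   79. ] dock -132.7 -44.7 Fdock -3.84 0.64 4.73 open 11.8
```

Call:
jog_arm(
  motion=[
    [-0.003, -0.001, 0, 0, 5],
    [-0.006, -0.002, 0, 0, 5],
    [-0.006, -0.002, 0, 0, 5],
  ],
)

```text
t: 14.08
tool_pos: [574.0, -128.2, 79.0]
tcp_rot: [0.558, -0.557, 0.434, -0.436]
wrist_force: [3.4, 2.7, 0.2]
opening: 11.9
```

```bash
python3 -c "
from st import *
show()"
```

```text
t 14.07 tcp [ 574.  -128.2   79. ] dock -132.8 -44.8 Fdock 3.97 1.77 0.24 open 11.9
```

The bar is now held between lip and wall: it stops at −132.8 one way and −129.7 the other, and 3.1 mm of play matches 11−8. I'll release.

Call:
jog_arm(
  motion=[
    [0.003, 0.001, 0, 0, 16],
    [0.003, 0.001, 0, 0, 22],
    [0.003, 0.001, 0, 0, 30],
    [0.003, 0.001, 0, 0, 36],
    [0.003, 0.001, 0, 0, 36],
    [0.003, 0.001, 0.06, 0, 36],
    [0.003, 0.001, 0.15, 0, 36],
    [0.003, 0.001, 0.3, 0, 36],
    [0.003, 0.001, 0.5, 0, 36],
    [0.003, 0.001, 0.75, 0, 36],
  ],
)

```text
t: 15.32
tool_pos: [573.2, -128.2, 192.8]
tcp_rot: [-0.557, 0.558, -0.435, 0.435]
wrist_force: [-0.5, -0.8, 0.2]
opening: 36.0
```

Call:
jog_arm(
  motion=[
    [0, 0, 0.2, 0, 36],
    [-0.1, -0.15, 0.3, 0, 36],
    [-0.3, -0.3, 0.4, 0, 36],
    [-0.5, -0.5, 0.4, 0, 36],
    [-0.7, -0.7, 0.4, 0, 36],
    [-0.85, -0.85, 0.4, 0, 36],
    [-1.0, -1.0, 0.4, 0, 36],
    [-1.0, -1.0, 0.4, 0, 36],
  ],
)

```text
t: 16.32
tool_pos: [422.6, -279.8, 252.6]
tcp_rot: [-0.557, 0.557, -0.435, 0.436]
wrist_force: [0.6, -0.8, -1.0]
opening: 35.7
```

```bash
python3 - <<'E'
from st import *
from ov import overlay
from bench import optics
s,M=show()
d={n:optics.snapshot(n) for n in("side","top")}
pickle.dump(d,open("s1.pkl","wb"))
for n in d: cv2.imwrite(f"pics/f_{n}.png",d[n]["frame"][:,:,::-1])
S=d["side"];cv2.imwrite("pics/f_z.png",cv2.resize(S["frame"][140:240,230:360,::-1],None,fx=6,fy=6,interpolation=cv2.INTER_CUBIC))
overlay(d,p,.008,11,"fo")
E
```

```text
t 16.32 tcp [ 422.6 -279.8  252.6] dock -316.5 -154.9 Fdock 0.36 -0.94 -1.02 open 35.7
```

View pics/f_z.png

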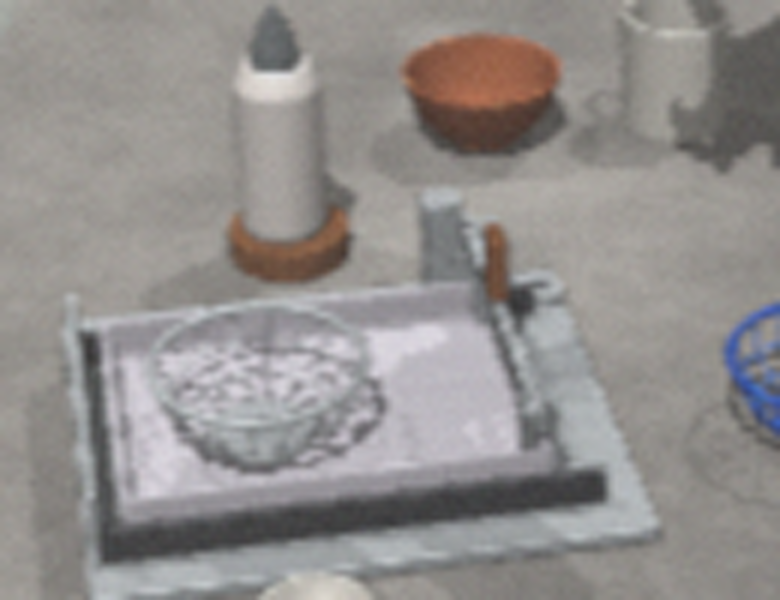

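View pics/f_top.png

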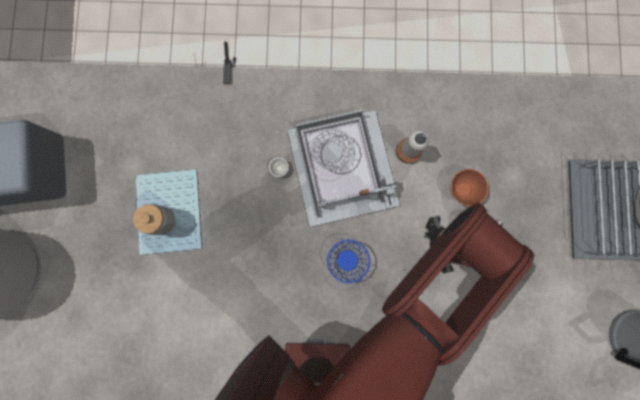

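View pics/fo_side.png

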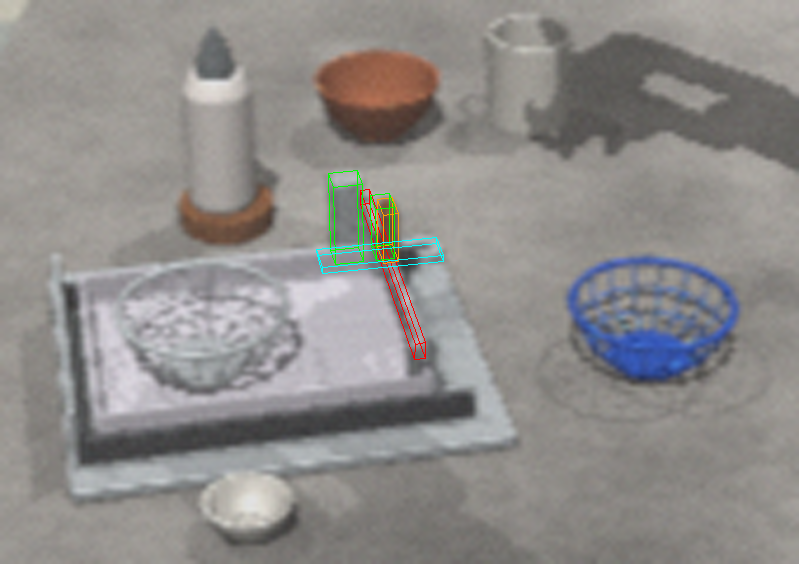

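The tray has stayed in for over a second since release, the bar matches the level model in the notch, the strainer is upright, and the other objects are in the same pixels as before. I'll hand in.

```bash
python3 - <<'E'
from h import *
a=pickle.load(open("s0.pkl","rb"))["side"]["frame"].astype(int);b=pickle.load(open("s1.pkl","rb"))["side"]["frame"].astype(int)
for n,(x0,y0,x1,y1) in dict(bottle=(265,138,290,188),bowl=(296,145,326,166),dish=(270,234,296,252),jar=(315,295,360,355)).items():print(n,abs(a-b)[y0:y1,x0:x1].mean())
from bench import ctrl;print(ctrl.close_job())
E
```

```text
bottle 2.1616
bowl 2.431216931216931
dish 8.188034188034187
jar 5.490246913580247
the job is handed in; nothing more can be done
None
```

The tray is pushed in and latched: the bar sits level in the keeper's notch and held the tray in after I let go. I handed the job in; it gave no verdict, and the robot's clock was at about 16.4 s of the 51 s allowed.

**What I did:** I pinched the wooden tab, lifted the bar to about 0.11 rad and pushed the tray in over the lip. I felt the notch's rear wall with about 5–6 N above the spring force. Then I backed off to mid-notch, lowered the bar to level, eased it back against the lip, released and retreated.

**Final checks:**
- **Bar in the notch:** while still gripped it stopped at dock x −129.7 against the rear wall and −132.8 against the lip. That 3.1 mm of play fits an 8 mm bar in an 11 mm notch. By my travel estimate the tray reads about 0.008.
- **Holding on its own:** a picture about 2 s after release shows the tray in, the bar level in the notch and the strainer upright.
- **Other things on the counter:** the jar, bottle, mug, bowl, dish and blue look-alike appear where they were.

**Checks that disagreed:**
- **Picture differences:** before and after, the bottle and bowl patches barely changed. The dish and jar patches changed more (mean grey-level differences of 8 and 5). I take that to be the arm's changed shadow, as neither looks moved and the arm did not go near them. I did not check this further before handing in.
- **Dock position:** my first fit, which took the dock's origin as the plate's middle, put the tab about 30 mm off. I took the dock position from the tab seen in both cameras instead, and the contact points agreed with that.

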